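Push the red-capped sample pot into the waste chute

TASK

On the stand on the lab bench are three sample pots. Push the pot with the red cap along the deck and over the edge so that it drops into the yellow waste chute; slide it, do not pick it up. Leave the green-capped and blue-capped pots standing where they are.

Things in the scene. Friction and masses are not known exactly. Their poses are not given: they have to be found in the camera images.
- stand: Fixed stand: rimless grey deck, top 120 mm above the bench, x -135..135, y 0..220 mm. Its edge y=0 is the ledge; beyond it (-y) an open-topped yellow chute, inside x -135..135, y -134..0 mm, floor at 8 mm, walls 100 mm high, flared lips up to 120 mm on its far side and ends. Origin on the bench under the middle of the ledge's edge; z up, -y points from deck out over the chute.
- red_pot: The pot to discard: closed square white pot 40 x 40 x 30 mm with a round red cap (39 mm across, 12 mm tall; 42 mm in all), 42 to 84 g. Stands loose on the deck, its centre 45 to 110 mm from the ledge's edge, nothing between it and the edge; turned up to 0.2 rad from the stand. Origin: centre of its underside, z up.
- green_pot: Same pot with a green cap, to be left alone. The three pots stand side by side in lanes about 75 mm apart along the stand's x, in any order. Origin at the centre of its underside, z up.
- blue_pot: Same pot with a blue cap, to be left alone. Origin at the centre of its underside, z up.

How it is judged:
At the end, for the whole second after the job is handed in: The red-capped pot lies at rest inside the yellow chute, below its rim; the green-capped and blue-capped pots stand upright (within 10 degrees) within 20 mm of where they were (x of red_pot in the frame of stand between -0.135 and 0.135 m and y of red_pot in the frame of stand between -0.136 and 0.002 m and z of red_pot in the frame of stand below 0.085 m and linear speed of red_pot below 0.03 m/s and distance of each of green_pot, blue_pot from where it was at the start of the episode below 0.02 m and angle between each of green_pot, blue_pot's own z axis and vertical below 0.17 rad); the robot touches nothing.
It fails at once if the red pot is lifted more than 25 mm above the deck (z of red_pot in the frame of stand above 0.145 m).
It fails at once if the green or blue pot is moved by more than 20 mm or tipped by more than 10 degrees (distance of any of green_pot, blue_pot from where it was at the start of the episode above 0.02 m or angle between any of green_pot, blue_pot's own z axis and vertical above 0.17 rad).
It also fails if it takes over 32 s, if anything falls off the work surface, if the arm or the gripper's body presses on something with over 40 N, if the wrist force passes 120 N, or if a joint passes its speed limit or range.

ROBOT

A 7-joint arm with a two-finger parallel gripper is mounted at the origin on the work surface. World frame = base frame: x ahead of the robot, y to its left, z up, the work surface at z = 0. Lengths are in m, angles in rad, forces in N, time in s.
With the tool pointing down it reaches from about 0.4 to 0.85 m from the base axis. Payload 10.4 kg.
Tool frame: the origin (TCP) lies at the very end of the fingers, on their centre line; the grasp point (between the pads) lies 19 mm behind it; z points along the fingers, y is the direction in which the jaws open and shut (so a half turn about z gives the same grasp; the last joint's range is limited). The gripper opens to 87 mm and grips with 3 to 60 N. Pads are 19 mm wide; open, the fingers measure 117 mm over their backs; the gripper's body (75 mm by 190 mm) begins 51 mm behind the grasp point.
Start: joints at [-1.254, 0.332, -0.065, 1.46, 0.022, 1.35, -0.088], TCP at [0.208, 0.589, 0.223] pointing down, gripper open.
Joint ranges: [-2.6, 2.6], [-0.5, 2.12], [-1.47, 1.34], [0.16, 2.42], [-1.27, 4.41], [0.06, 2.06], [-2.6, 2.6]. Speed limits (rad/s): [2.22, 2.22, 2.79, 2.79, 3.14, 3.14, 3.14].

INTERFACE

Orientations are given as a unit quaternion [x, y, z, w].
In Python, from bench import r, eyes, job gives the robot as it stands. The module is installed in compiled form; this text tells all that it offers.
- The arm moves only by the tool play_rows, never from a script. Its argument "motion" is a list of rows, each a list of 7 numbers: the shift along the tool's x, y, z as a fraction of full scale, then the turn, a rotation vector about the tool's x, y, z as a fraction of full scale, then the opening in per cent of the stroke, from 0 (shut) to 100 (fully open). A call has 1 to 5 rows; each row is the pose to reach, as a shift and turn from the pose commanded when the call began, along the tool's axes at that moment; what a row does not reach only later rows make up. Full scale, the value 1, is 0.2 m for a shift and 90 degrees for a turn. A row lasts 1/8 s, in which the tool goes at most 62.5 mm and 10.7 degrees, less where a joint would pass 70% of its speed; a pose out of reach is approached as far as the arm can. A call with a number of a shift or a turn outside -1 to 1 is refused whole. A call with a gripper value outside its range is refused whole. The fingers move at their own pace and stop on an object; "squeeze" is the grip in N (left out, the last holds). Time passes only in rows, so rows that repeat a pose let the fingers close. It gives the time, the measured TCP pose, the force and the opening at its end, in the units of the state.
- r.read_state(): the state, without advancing time (a new reading comes with each control period).
- eyes.camera(name): name is "scene" or "top" or "wrist"; returns a dict with "image" (420x560x3 uint8, red, green, blue), "mtx" (3x3 intrinsics, pixels), "R" (3x3) and "t" (3): a world point X has camera coordinates R X + t. Camera axes: x right, y down, z forward; pixel columns grow to the right and rows downward; lengths in m; the calibration is good to about 2 mm. A picture is of the moment at which its call begins. There is no depth.
- job.close_job(): hands the job in, once; it reports no verdict.
Trained networks look in a picture, given as the dict that the camera call returned (one of the last four; its "shot" number tells which), for a name from the list of things; names that differ only in an ending like _2 or _b are one class to them, and where a whole thing is asked for, a point or a joint stands for the part that bears it (a point fixed in the world has none). Each returns a list of dicts, best first, with "p" (0 to 1); they miss things now and then, are a little off and sometimes report something else, mostly with a low value. They report only what shows in the picture. A call takes as long as a camera call.
- eyes.regions_of(picture, label): "region" (420x560 bool, what is visible of it) and "xy" ([column, row] in pixels, amid what is visible of it).
- eyes.landmark_of(picture, label): "xy" ([column, row] in pixels: a listed point, or the origin of a listed thing).
The state is a dict: "time": time; "joint_positions": joint angles; "joint_vel": joint speeds; "joint_torque": joint torques, N m; "ee_pos": TCP position; "eef_rot": TCP orientation; "ft_force": force on the tool from outside, world axes, zero at the start; "torque": the same for the moment, N m; "width": finger opening in m.
Only numpy, scipy, OpenCV 4.12 (cv2) and the standard library are available. Lean on these libraries where they do the work, as an engineer would, in place of code of your own. Each camera call takes 0.05 s, during which the arm holds its last target. There are 200 camera calls.

## Working session

There is one attempt and no reset: what is moved stays moved. The work goes in short steps, Python scripts to look and compute and a tool call to move; the robot and the scene stay as the last step left them, time stands still between calls to the robot, and variables do not carry over. Pictures are saved under pics/ and viewed, about 8 in all and at most 12, crops included, and the job is handed in when it is done.

Besides the shell and the picture viewer there is one more tool, called after "Request:" by a JSON object that holds its "fn" and its "kwargs". play_rows: Moves the arm, as the interface text tells. Shift numbers are shares of 0.2 m and turn numbers shares of 90 degrees, none past 1 either way. Its arguments: {"type":"object","properties":{"motion":{"type":"array","items":{"type":"array","items":{"type":"number"}}},"squeeze":{"type":"number"}},"required":["motion"]}

```bash
mkdir -p pics
cat > h.py <<'E'
import numpy as np, cv2
from bench import r, eyes, job
def onplane(c,xy,z):
    d=np.linalg.inv(c["mtx"])@np.array([xy[0],xy[1],1.]); R,t=c["R"],c["t"]
    o=-R.T@t; d=R.T@d; return o+d*(z-o[2])/d[2]
def proj(c,X):
    p=c["mtx"]@(c["R"]@np.asarray(X,float)+c["t"]); return p[:2]/p[2]
def save(c,n): cv2.imwrite("pics/"+n+".png",c["image"][:,:,::-1])
E
python3 - <<'E'
from h import *
s=r.read_state();print(s["time"],s["ee_pos"],s["eef_rot"],s["width"])
ims=[]
for n in ["top","scene"]:
    c=eyes.camera(n);ims.append(c["image"])
    save(c,n+"0")
    for l in ["red_pot","green_pot","blue_pot","stand"]:
        for k in eyes.regions_of(c,l)[:2]: print(n,l,"reg",round(k["p"],2),np.round(k["xy"]),k["region"].sum(), onplane(c,k["xy"],.162).round(3))
        for k in eyes.landmark_of(c,l)[:2]: print(n,l,"lm",round(k["p"],2),np.round(k["xy"]),onplane(c,k["xy"],0 if l=="stand" else .12).round(3))
E
```

```text
0.0 [0.2081727  0.58889298 0.22175872] [ 1.69065160e-01  9.85604613e-01 -7.13341454e-04 -9.64547505e-05] 0.08735314810569304
top red_pot reg 0.69 [222. 292.] 1298 [0.485 0.107 0.162]
top red_pot reg 0.67 [238. 229.] 1292 [0.552 0.079 0.162]
top red_pot lm 0.9 [242. 232.] [0.555 0.076 0.12 ]
top green_pot reg 0.71 [200. 169.] 1328 [0.629 0.111 0.162]
top green_pot lm 0.74 [202. 177.] [0.631 0.113 0.12 ]
top green_pot lm 0.74 [239. 231.] [0.556 0.079 0.12 ]
top blue_pot reg 0.69 [221. 292.] 1354 [0.486 0.108 0.162]
top blue_pot lm 0.85 [222. 297.] [0.483 0.112 0.12 ]
top stand reg 0.6 [270. 233.] 67208 [0.541 0.044 0.162]
top stand lm 0.58 [282. 234.] [0.561 0.023 0.   ]
scene red_pot reg 0.82 [298. 211.] 997 [0.582 0.094 0.162]
scene red_pot lm 0.62 [297. 215.] [0.55  0.073 0.12 ]
scene green_pot reg 0.73 [284. 252.] 1282 [0.657 0.124 0.162]
scene green_pot lm 0.55 [286. 261.] [0.639 0.114 0.12 ]
scene blue_pot reg 0.58 [339. 195.] 960 [0.515 0.124 0.162]
scene blue_pot lm 0.66 [337. 202.] [0.486 0.108 0.12 ]
scene stand reg 0.7 [273. 244.] 35596 [0.654 0.103 0.162]
scene stand lm 0.79 [271. 252.] [0.554 0.02  0.   ]
```

View pics/top0.png

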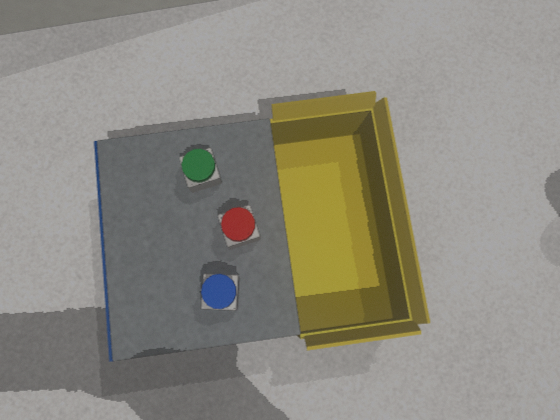

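View pics/scene0.png

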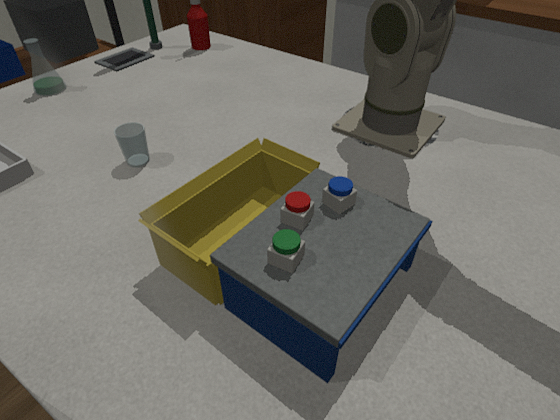

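Top view: green cap at (199,165), red at (238,224), blue at (219,291). The ledge edge runs from (271,118) to (299,333), with the chute to its right. The regions call labelled blue as red once, so I'll measure the caps by colour.

Run:
```python
from h import *
c=eyes.camera("top")
hsv=cv2.cvtColor(c["image"],cv2.COLOR_RGB2HSV)
cor={k:onplane(c,p,.12)[:2] for k,p in dict(l1=(271,118),l2=(299,333),f1=(96,142),f2=(111,358)).items()}
for k,v in cor.items(): print(k,v.round(3))
ex=(cor["l1"]-cor["l2"]); print("len",np.linalg.norm(ex)); ex/=np.linalg.norm(ex)
m=(cor["l1"]+cor["l2"])/2; eo=np.array([ex[1],-ex[0]]); print("edge dir",ex,"out",eo,"angle out",np.degrees(np.arctan2(eo[1],eo[0])))
for n,(a,b) in dict(red=(170,10),green=(50,85),blue=(105,130)).items():
    H=hsv[...,0]; M=((H>=a)|(H<=b)) if a>b else ((H>=a)&(H<=b))
    M=(M&(hsv[...,1]>130)&(hsv[...,2]>50)).astype(np.uint8)
    M[:,:170]=0;M[:,265:]=0
    n_,L,S,C=cv2.connectedComponentsWithStats(M); i=1+np.argmax(S[1:,4])
    P=onplane(c,C[i],.160)[:2]; d=P-m
    print(n,C[i].round(1),S[i,4],"world",P.round(4),"along",(d@ex).round(4),"out",(d@eo).round(4))
```

```text
l1 [0.692 0.015]
l2 [0.425 0.03 ]
f1 [0.7   0.237]
f2 [0.436 0.249]
len 0.2671234795288492
edge dir [ 0.99848689 -0.05499023] out [-0.05499023 -0.99848689] angle out -93.15229790426429
red [237.7 223.7] 868 world [0.5581 0.0779] along -0.0037 out -0.0549
green [197.5 164.1] 737 world [0.6358 0.1124] along 0.072 out -0.0937
blue [218.3 290.9] 922 world [0.4874 0.1114] along -0.0762 out -0.0845
```

Request:
{"fn": "play_rows", "kwargs": {"motion": [[-0.16,-0.1,0,0,0,0.07,11],[-0.34,-0.22,0,0,0,0.14,11],[-0.52,-0.34,0,0,0,0.21,11],[-0.68,-0.44,0,0,0,0.28,11],[-0.8,-0.52,0,0,0,0.35,11]]}}

```text
time: 1.58
ee_pos: [0.3257, 0.4365, 0.2228]
eef_rot: [0.433, 0.902, 0.0, 0.0]
ft_force: [0.6, 0.7, -0.1]
width: 0.045
```

```bash
cat > go.py <<'E'
from h import *
import sys
from scipy.spatial.transform import Rotation as Ro
m=np.array([.5585,.0225]);ex=np.array([.9985,-.0550]);eo=np.array([-.0550,-.9985])
def rep(along,out,z):
    s=r.read_state();p=s["ee_pos"];T=Ro.from_quat(s["eef_rot"])
    G=np.r_[m+ex*along+eo*out,z]
    Y=np.r_[ex,0];Z=np.array([0,0,-1.]);X=np.cross(Y,Z)
    W=Ro.from_matrix(np.c_[X,Y,Z])
    d=p[:2]-m
    print("t",s["time"],"p",p.round(4),"along",(d@ex).round(4),"out",(d@eo).round(4),"w",round(s["width"],4),"F",s["ft_force"].round(1))
    print("shift fs",(T.inv().apply(G-p)/.2).round(3),"turn fs",((T.inv()*W).as_rotvec()/(np.pi/2)).round(3), "q",s["joint_positions"].round(2))
if __name__=="__main__": rep(*map(float,sys.argv[1:4]))
E
python3 go.py -.0037 -.11 .222
```

```text
t 1.575 p [0.3257 0.4365 0.2228] along -0.2552 out -0.4005 w 0.045 F [ 0.6  0.7 -0.1]
shift fs [-1.921 -0.034  0.004] turn fs [ 0.    -0.     0.466] q [-1.09  0.15  0.09  1.68 -0.01  1.31 -0.33]
```

Request:
{"fn": "play_rows", "kwargs": {"motion": [[-0.18,0,0,0,0,0.09,11],[-0.38,-0.01,0,0,0,0.18,11],[-0.58,-0.01,0,0,0,0.27,11],[-0.78,-0.02,0,0,0,0.36,11],[-0.95,-0.02,0,0,0,0.43,11]]}}

```text
time: 2.2
ee_pos: [0.4419, 0.2864, 0.2228]
eef_rot: [0.707, 0.707, 0.0, -0.0]
ft_force: [-0.0, 0.7, 0.4]
width: 0.0097
```

```bash
python3 go.py -.0037 -.11 .222
```

```text
t 2.2 p [0.4419 0.2864 0.2228] along -0.1309 out -0.2571 w 0.0097 F [-0.   0.7  0.4]
shift fs [-0.77   0.594  0.004] turn fs [ 0.    -0.     0.036] q [-0.92  0.11  0.28  1.74 -0.03  1.3  -0.63]
```

Request:
{"fn": "play_rows", "kwargs": {"motion": [[-0.2,0.16,0,0,0,0.03,11],[-0.42,0.32,0,0,0,0.035,11],[-0.62,0.48,0,0,0,0.035,11],[-0.77,0.59,0,0,0,0.035,11],[-0.77,0.59,0,0,0,0.035,11]]}}

```text
time: 2.82
ee_pos: [0.5612, 0.1311, 0.2226]
eef_rot: [0.726, 0.688, -0.0, 0.001]
ft_force: [0.7, 1.0, 0.0]
width: 0.0095
```

```bash
python3 go.py -.0037 -.11 .132
python3 - <<'E'
from h import *
a=eyes.camera("top")["image"];b=eyes.camera("wrist")["image"]
cv2.imwrite("pics/c1.png",cv2.resize(np.hstack([a[60:380,80:440],b[:320,:560]]),None,fx=.85,fy=.85)[:,:,::-1])
E
```

```text
t 2.825 p [0.5612 0.1311 0.2226] along -0.0032 out -0.1086 w 0.0095 F [0.7 1.  0. ]
shift fs [ 0.008 -0.003  0.453] turn fs [0.    0.001 0.   ] q [-0.68  0.23  0.44  1.62 -0.1   1.32 -0.28]
```

View pics/c1.png

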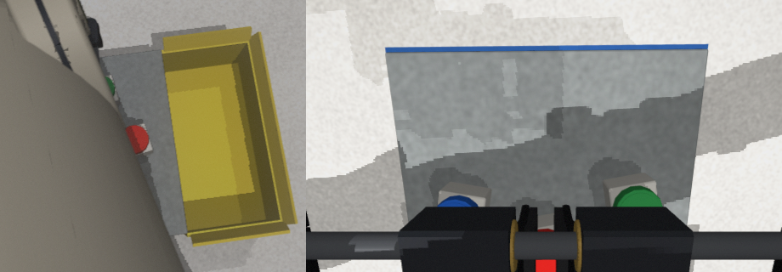

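The view matches the plan: the fingers are behind the red pot, centred between blue and green. Next I lower them.

Request:
{"fn": "play_rows", "kwargs": {"motion": [[0.02,0,0.1,0,0,0,11],[0.02,0,0.22,0,0,0,11],[0.02,0,0.34,0,0,0,11],[0.02,0,0.44,0,0,0,11],[0.02,0,0.44,0,0,0,11]]}}

```text
time: 3.55
ee_pos: [0.5585, 0.1398, 0.1333]
eef_rot: [0.724, 0.69, -0.001, -0.001]
ft_force: [-0.3, -0.9, 0.7]
width: 0.0094
```

```bash
python3 go.py -.0037 0.01 .134
python3 - <<'E'
from h import *
a=eyes.camera("scene");save(a,"c2")
cv2.imwrite("pics/c2.png",cv2.resize(a["image"][130:330,150:450],None,fx=2,fy=2)[:,:,::-1])
E
```

```text
t 3.55 p [0.5585 0.1398 0.1333] along -0.0064 out -0.1171 w 0.0094 F [-0.3 -0.9  0.7]
shift fs [-0.636  0.008 -0.003] turn fs [-0.002  0.     0.005] q [-0.67  0.3   0.42  1.73 -0.13  1.14 -0.26]
```

View pics/c2.png

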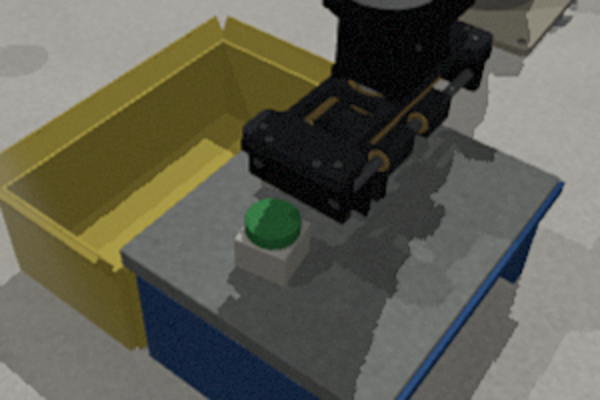

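Request:
{"fn": "play_rows", "kwargs": {"motion": [[-0.05,0.01,0,0,0,0,11],[-0.1,0.01,0,0,0,0,11],[-0.15,0.01,0,0,0,0,11],[-0.2,0.01,0,0,0,0,11],[-0.25,0.01,0,0,0,0,11]]}}

```text
time: 4.22
ee_pos: [0.5597, 0.0878, 0.1347]
eef_rot: [0.724, 0.689, 0.0, -0.0]
ft_force: [1.0, 0.8, 0.1]
width: 0.0096
```

```bash
python3 go.py -.0037 0.015 .134
python3 - <<'E'
from h import *
a=eyes.camera("top")["image"];b=eyes.camera("wrist")["image"]
cv2.imwrite("pics/c3.png",cv2.resize(np.hstack([a[60:380,80:440],b[100:,:]]),None,fx=.85,fy=.85)[:,:,::-1])
E
```

```text
t 4.225 p [0.5597 0.0878 0.1347] along -0.0024 out -0.0653 w 0.0096 F [1.  0.8 0.1]
shift fs [-0.401 -0.009  0.003] turn fs [ 0.    -0.     0.004] q [-0.61  0.28  0.44  1.75 -0.13  1.14 -0.18]
```

View pics/c3.png

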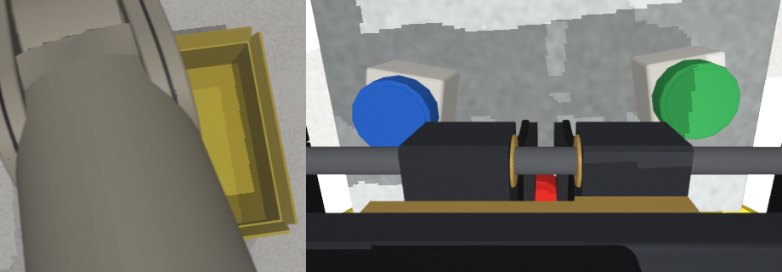

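The red pot is moving ahead of the fingers, and blue and green are undisturbed. I'll keep pushing.

Request:
{"fn": "play_rows", "kwargs": {"motion": [[-0.05,0,0,0,0,0,11],[-0.1,0,0,0,0,0,11],[-0.15,0,0,0,0,0,11],[-0.2,0,0,0,0,0,11],[-0.25,0,0,0,0,0,11]]}}

```text
time: 4.95
ee_pos: [0.5571, 0.0376, 0.1345]
eef_rot: [0.724, 0.689, -0.0, 0.0]
ft_force: [0.2, -0.0, -0.9]
width: 0.0099
```

Request:
{"fn": "play_rows", "kwargs": {"motion": [[-0.05,0,0,0,0,0,11],[-0.1,0,0,0,0,0,11],[-0.15,0,0,0,0,0,11],[-0.15,0,0,0,0,0,11],[-0.15,0,0,0,0,0,11]]}}

```text
time: 5.58
ee_pos: [0.5557, 0.0089, 0.1345]
eef_rot: [0.724, 0.69, 0.0, -0.0]
ft_force: [-0.5, 0.1, -0.2]
width: 0.0095
```

```bash
python3 go.py -.0037 -.11 .222
python3 - <<'E'
from h import *
a=eyes.camera("scene")["image"];b=eyes.camera("wrist")["image"]
cv2.imwrite("pics/c4.png",cv2.resize(np.hstack([a[100:,100:440],b[100:,:]]),None,fx=.85,fy=.85)[:,:,::-1])
E
```

```text
t 5.575 p [0.5557 0.0089 0.1345] along -0.002 out 0.0137 w 0.0095 F [-0.5  0.1 -0.2]
shift fs [ 0.619 -0.005 -0.437] turn fs [-0.    -0.     0.004] q [-0.52  0.26  0.49  1.78 -0.13  1.13 -0.04]
```

View pics/c4.png

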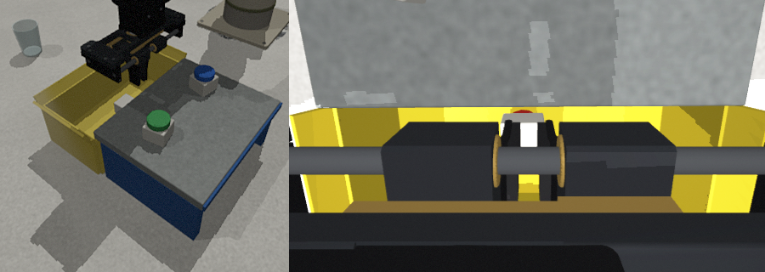

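Something white shows at the ledge beside the fingers, and it may be the pot leaning there. I'll lift straight up and look.

Request:
{"fn": "play_rows", "kwargs": {"motion": [[0,0,-0.1,0,0,0,11],[0,0,-0.25,0,0,0,11],[0,0,-0.4,0,0,0,11],[0,0,-0.5,0,0,0,11],[0,0,-0.5,0,0,0,11]]}}

```text
time: 6.3
ee_pos: [0.5565, 0.0089, 0.2358]
eef_rot: [0.724, 0.69, 0.001, 0.001]
ft_force: [-0.3, 0.3, -0.3]
width: 0.0096
```

```bash
python3 go.py -.0037 -.11 .222
python3 - <<'E'
from h import *
a=eyes.camera("scene")["image"];b=eyes.camera("wrist")["image"]
a=cv2.resize(a[150:310,140:360],None,fx=2,fy=2)
cv2.imwrite("pics/c5.png",cv2.resize(np.hstack([a,b[100:,:]]),None,fx=.79,fy=.79)[:,:,::-1])
E
```

```text
t 6.3 p [0.5565 0.0089 0.2358] along -0.0012 out 0.0137 w 0.0096 F [-0.3  0.3 -0.3]
shift fs [ 0.618 -0.009  0.07 ] turn fs [ 0.002 -0.001  0.004] q [-0.54  0.17  0.5   1.65 -0.09  1.33 -0.07]
```

View pics/c5.png

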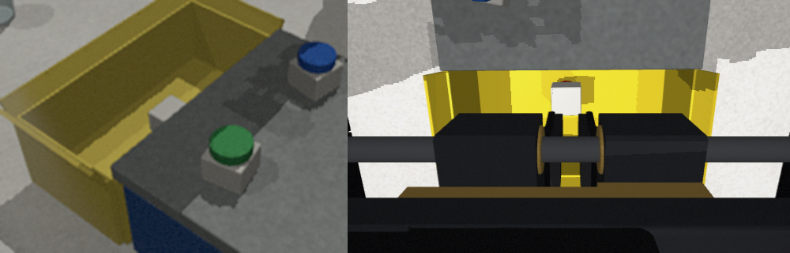

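The pot is in the chute, lying on its side. I'll back the arm away for a clear top view.

Request:
{"fn": "play_rows", "kwargs": {"motion": [[0.2,0,-0.1,0,0,0,11],[0.45,0,-0.1,0,0,0,11],[0.7,-0.1,-0.1,0,0,0,11],[0.9,-0.3,-0.1,0,0,0,11],[1,-0.5,-0.1,0,0,0,11]]}}

```text
time: 7.02
ee_pos: [0.4635, 0.2155, 0.2528]
eef_rot: [0.723, 0.691, -0.001, -0.0]
ft_force: [0.0, -0.1, 0.1]
width: 0.0097
```

Request:
{"fn": "play_rows", "kwargs": {"motion": [[0.2,-0.15,0,0,0,0,11],[0.45,-0.3,0,0,0,0,11],[0.7,-0.45,0,0,0,0,11],[0.9,-0.5,0,0,0,0,11],[0.9,-0.5,0,0,0,0,11]]}}

```text
time: 7.65
ee_pos: [0.3722, 0.4006, 0.2526]
eef_rot: [0.722, 0.692, -0.001, -0.0]
ft_force: [0.7, -0.6, -0.6]
width: 0.0094
```

```bash
python3 go.py -.0037 -.11 .222
python3 - <<'E'
from h import *
c=eyes.camera("top");s=eyes.camera("scene")
cv2.imwrite("pics/c6.png",cv2.resize(np.hstack([c["image"],s["image"]]),None,fx=.7,fy=.7)[:,:,::-1])
m=np.array([.5585,.0225]);ex=np.array([.9985,-.0550]);eo=np.array([-.0550,-.9985])
for l,z in [("red_pot",.03),("green_pot",.162),("blue_pot",.162)]:
    for k in eyes.regions_of(c,l)[:2]:
        P=onplane(c,k["xy"],z)[:2];d=P-m
        print(l,round(k["p"],2),np.round(k["xy"]),k["region"].sum(),P.round(3),"along",(d@ex).round(3),"out",(d@eo).round(3))
hsv=cv2.cvtColor(c["image"],cv2.COLOR_RGB2HSV)
for n,(a,b) in dict(green=(50,85),blue=(105,130)).items():
    H=hsv[...,0];M=((H>=a)&(H<=b)&(hsv[...,1]>130)&(hsv[...,2]>50)).astype(np.uint8);M[:,:170]=0;M[:,265:]=0
    n_,L,S,C=cv2.connectedComponentsWithStats(M);
    if n_>1: i=1+np.argmax(S[1:,4]);print(n,C[i].round(1),S[i,4])
E
```

```text
t 7.65 p [0.3722 0.4006 0.2526] along -0.2068 out -0.3673 w 0.0094 F [ 0.7 -0.6 -0.6]
shift fs [-1.297  1.001  0.153] turn fs [-0.001  0.001  0.007] q [-1.04  0.14  0.15  1.63 -0.02  1.37 -0.93]
red_pot 0.85 [325. 233.] 959 [ 0.548 -0.034] along -0.008 out 0.057
green_pot 0.89 [200. 171.] 1365 [0.627 0.111] along 0.063 out -0.092
blue_pot 0.55 [221. 293.] 1320 [0.484 0.108] along -0.079 out -0.082
green [197.5 164.1] 743
blue [218.3 290.9] 924
```

View pics/c6.png

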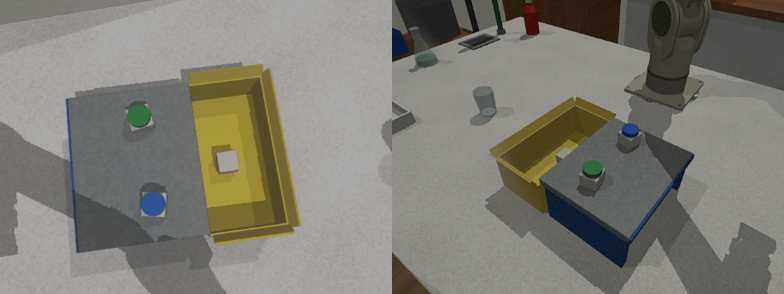

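The red pot lies on the chute floor, white face up at (227,160) in the left half of the picture. Green and blue are at exactly their starting pixels, and the arm is clear.

```bash
python3 -c "
from h import *
print(job.close_job())"
```

```text
the job is handed in; nothing more can be done
None
```

I pushed the red-capped pot along the deck with the nearly closed fingers, and it dropped over the ledge into the yellow chute. The job was handed in just after 7.7 s on the robot's clock.

- **Red pot:** it lies on the chute floor, about 57 mm out from the ledge and near the middle in x. I did not measure its speed, but it had fallen more than a second before the last picture.
- **Green and blue pots:** their caps are at the same pixels as at the start, (197.5, 164.1) and (218.3, 290.9), so neither moved.
- **Arm:** it was clear of everything at hand-in, and the force readings after each move stayed around 1 N.
- **Disagreements:** in the first top picture the region network also labelled the blue pot as red, and the landmark network gave a second green hit on the red pot. I located the caps by colour instead. No check failed.

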